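Stand the drawplate in its holder

ROBOT

A 6-joint arm with a two-finger parallel gripper is mounted at the origin on the work surface. World frame = base frame: x ahead of the robot, y to its left, z up, the work surface at z = 0. Lengths are in mm, angles in rad, forces in N, time in s.
With the tool pointing down it reaches from about 300 to 775 mm from the base axis. Payload 14.6 kg.
Tool frame: the origin (TCP) lies on the centre line of the jaws, within the pads' length; the fingertips stand ahead of it and the grasp point (between the pads) is the TCP (manip.tip_reach is the z of the fingertips in the tool frame, in mm); z points along the fingers, y is the direction in which the jaws open and shut (so a half turn about z gives the same grasp; the last joint's range is limited). The gripper opens to 94 mm and grips with 3 to 60 N. Pads are 16 mm wide; open, the fingers measure 119 mm over their backs; the gripper's body (75 mm by 177 mm) begins 78 mm behind the grasp point.
Start: joints at [-1.254, 0.3, 1.521, -0, 1.321, -0.067], TCP at [205.938, -509.979, 224.446] pointing down, gripper open.
Joint ranges: [-3.03, 3.03], [-0.79, 2.21], [0.23, 2.52], [-1.04, 4.18], [0, 3.07], [-2.55, 2.55]. Speed limits (rad/s): [2.22, 2.22, 2.57, 3.14, 3.14, 3.14].

INTERFACE

Orientations are given as [roll, pitch, yaw] about the fixed x, y, z axes, in that order (R = Rz(yaw) Ry(pitch) Rx(roll)).
In Python, from cell import manip, camera, search_frame, masks_of, tip_of gives the robot as it stands.
- The arm moves only by the tool send_rows, never from a script. Its argument "plan" is a list of rows, each an object with "travel": the shift along the tool's x, y, z in mm, a list of three; "delta_rot": the turn, a rotation vector about the tool's x, y, z in degrees, a list of three; "fingers": the gripper's target within -1 to 1 (shut at 1, half-way at 0, fully open at -1). In form: [{"travel": [dx, dy, dz], "delta_rot": [wx, wy, wz], "fingers": fingers}, ...]. A call has 1 to 20 rows; each row shifts and turns the commanded pose from where the row before left it, along the tool's axes as they then stand; what a row does not reach is not made up. A row lasts 1/8 s, in which the tool goes at most 62.5 mm and 10.7 degrees, less where a joint would pass 70% of its speed; a pose out of reach is approached as far as the arm can. A call is refused whole if a number of a shift passes 62.5 or a number of a turn 10.7, either way. A call with a gripper value outside its range is refused whole. The fingers move at their own pace and stop on an object; "grip_force" is the grip in N (left out, the last holds). Time passes only in rows, so rows that do not move let the fingers close. It gives the time, the measured TCP pose, the force and the opening at its end, in the units of the state.
- manip.read_state(): the state, without advancing time (a new reading comes with each control period).
- camera(name): name is "side" or "top" or "wrist"; returns a dict with "color" (400x640x3 uint8, red, green, blue), "z_map" (400x640 float32, mm along the optical axis (not along the pixel's ray), 0 where there is no reading), "fov_y" (degrees; the focal length in pixels is half the picture's height over the tangent of half this angle, whatever the lens; pixels are square), "cx", "cy" (the principal point, pixels), "k1" (the pictures are not rectified: a ray, as slopes to the right and down, at radius r is drawn at 1 + k1 r^2 times it, then the intrinsics apply), "world_from_camera" (4x4, takes a point from camera to world coordinates); the wrist camera has in their place "tool_from_camera" (4x4, takes a point from camera to tool coordinates, whose origin is the TCP and whose axes are the flange's). Camera axes: x right, y up, looking along -z (the intrinsics and any distortion apply to the point x, -y, -z); pixel columns grow to the right and rows downward; lengths in mm; the calibration is good to about 2 mm. A picture is of the moment at which its call begins: read the wrist's pose just before it.
- manip.sign_off(): hands the job in, once; it reports no verdict.
Trained networks look in the newest picture that a camera, given by its name, has taken for a name from the list of things; names that differ only in an ending like _2 or _b are one class to them, and where a whole thing is asked for, a point or a joint stands for the part that bears it (a point fixed in the world has none). Each returns a list of dicts, best first, with "confidence" (0 to 1); they miss things now and then, are a little off and sometimes report something else, mostly with a low value. They report only what shows in the picture. A call takes as long as a camera call. They do not tell look-alikes from the thing itself.
- search_frame(name, camera): "at" ([x, y, z] in mm, in the coordinates of the camera as it stood for that picture, good to about 4 mm: the middle of the surface that is visible of it).
- masks_of(name, camera): "region" (400x640 bool, what is visible of it).
- tip_of(name, camera): "at" ([x, y, z] in mm, in the coordinates of the camera as it stood for that picture, good to about 4 mm: a listed point, or the origin of a listed thing).
The state is a dict: "clock": time; "joints": joint angles; "qd": joint speeds; "effort": joint torques, N m; "eef_pos": TCP position; "eef_rot": TCP orientation; "wrist_force": force on the tool from outside, world axes, zero at the start; "moment": the same for the moment, N m; "finger_gap": finger opening in mm.
Only numpy, scipy, OpenCV 4.12 (cv2) and the standard library are available. Lean on these libraries where they do the work, as an engineer would, in place of code of your own. Each camera call takes 0.05 s, during which the arm holds its last target. There are 200 camera calls.

TASK

Take the steel drawplate from its sloping wooden rest and stand it upright, on the long edge it now rests on, in the slot of the blue-based drawplate holder, fully home on the slot's floor, and let go. The slot block has been shifted along its base, so feel for it: touch the plate lightly against the two brass guide horns that stand just behind the slot, come back from them over the slot and ease it in gently, never pressing hard on the holder. Leave the anvil, hammer, jar and pliers where they are.

Things in the scene. Friction and masses are not known exactly. Their poses are not given: they have to be found in the camera images.
- drawplate: Bright steel plate with rows of dark holes, 0.5 kg, 8 mm thick (x), 150 long (y), 70 high (z). Origin: centre of its lower long edge. At first it leans in the rest, z 20 degrees off vertical, top towards the robot; the lowest 31 mm are backed on the near side, the upper 39 mm free on both faces to be pinched across the thickness. Both faces are alike: either way round will do.
- rest: Fixed dark wooden rest, base 110 (x) x 180 (y) x 12 mm, sloping back strip on the robot's side, low lip in front. Origin: centre of its underside. At first the plate's lower edge is at x = +10, y = 0 +-4, z = 34 mm here, its y axis along the rest's.
- holder: Fixed holder: blue base 140 (x) x 180 (y) x 12 mm, two steel rails along x (tops 20 mm up), and on them a dark steel slot block, 40 mm in x, 176 in y. Origin: centre of the underside, z up. The block is clamped at an unknown place, its slot's middle anywhere from x = -16 to +16 mm, at y = 0; not reported, new each time. It stays put under pushes below 50 N.
- mouth (a point): Point on the holder's middle (x = y = 0), 60 mm above its underside, at the height of the block's wall tops; it does NOT follow the block. Down the block's middle runs a vertical slot, open on top, 10.2 mm wide (x), 160 long (y), ends closed, 30 deep: its floor is 30 mm above the underside. Axes as the holder's. More than 40 N between plate and holder does damage.
- horns (a point): Point on the holder's middle, 88 mm above its underside, at the height of the tops of two brass guide horns on the block's -x (robot-side) wall; NOT moving with the block. Horns: 26 mm wide, centred at y = -68 and +68 mm, flat +x faces standing 6 mm back from the slot's -x wall: from touching both horns the plate must come 7.1 mm in +x to be in mid-slot. The +x wall (brass strip on top) has none.
- anvil: Small steel bench anvil on a blue foot, 90 x 56 mm, 60 mm high, with a horn to its -x. Bystander; origin at the centre of its underside.
- hammer: Hammer, 220 mm long, lying on the bench along its x. Bystander; origin underneath.
- jar: Amber glass jar with brass cap, 60 mm across, 80 mm high. Bystander; origin at the centre of its underside.
- pliers: Pliers with red handles, 170 mm long (its x), lying flat. Bystander; origin underneath.
Mind the look-alikes: they are no part of the job. Of the things shaped like the drawplate, the steel one is meant.

How it is judged:
By the outcome, as a careful person would: the job done as asked, in the order asked, and still so for the second after the job is handed in, with the robot touching nothing.
It also fails if it takes over 56 s, if anything falls off the work surface, if the arm or the gripper's body presses on something with over 40 N, if the wrist force passes 120 N, or if a joint passes its speed limit or range.

## Working session

There is one attempt and no reset: what is moved stays moved. The work goes in short steps, Python scripts to look and compute and a tool call to move; the robot and the scene stay as the last step left them, time stands still between calls to the robot, and variables do not carry over. Pictures are saved under pics/ and viewed, about 8 in all and at most 12, crops included, and the job is handed in when it is done.

Besides the shell and the picture viewer there is one more tool, called after "Request:" as a command line: name --argument value ..., lists and objects as JSON in quotes. send_rows: Moves the arm, as the interface text tells. Its arguments: {"type":"object","properties":{"plan":{"type":"array"},"grip_force":{"type":"number"}},"required":["plan"]}

```bash
ls; mkdir -p pics
cat > h.py <<'E'
import numpy as np, cv2
from cell import manip, camera, search_frame, masks_of, tip_of
from scipy.spatial.transform import Rotation as R
def pts(c, T=None, step=1):
    """world points per pixel (HxWx3) """
    z=c["z_map"]; H,W=z.shape; f=H/2/np.tan(np.radians(c["fov_y"])/2)
    u,v=np.meshgrid(np.arange(W),np.arange(H))
    K=np.array([[f,0,c["cx"]],[0,f,c["cy"]],[0,0,1.]])
    p=cv2.undistortPoints(np.stack([u,v],-1).reshape(-1,1,2).astype(float),K,np.array([c["k1"],0,0,0.])).reshape(H,W,2)
    P=np.stack([p[...,0]*z,-p[...,1]*z,-z],-1)
    T=c["world_from_camera"] if T is None else T
    return P@T[:3,:3].T+T[:3,3]
def tool(s=None):
    s=s or manip.read_state(); T=np.eye(4); T[:3,:3]=R.from_euler('xyz',s["eef_rot"]).as_matrix(); T[:3,3]=s["eef_pos"]; return T
def save(c,n): cv2.imwrite('pics/'+n,c["color"][...,::-1])
E
python3 - <<'E'
from h import *
s=manip.read_state(); print({k:np.round(v,3) for k,v in s.items()}, manip.tip_reach)
ims=[]
for n in ["side","top"]:
    c=camera(n); save(c,n+'0.png'); T=c["world_from_camera"]
    for o in ["drawplate","rest","holder","mouth","horns","anvil","hammer","jar","pliers"]:
        for r in tip_of(o,n)[:3]: print(n,o,round(r["confidence"],2),np.round(T[:3,:3]@r["at"]+T[:3,3]))
E
```

```text
pics
{'clock': np.float64(0.0), 'joints': array([-1.254,  0.3  ,  1.522, -0.   ,  1.321, -0.067]), 'qd': array([ 0.001, -0.   , -0.001, -0.001, -0.001,  0.   ]), 'effort': array([-1.0000e-03, -5.3180e+01, -3.5274e+01,  7.1000e-02,  2.4000e-02,
       -0.0000e+00]), 'eef_pos': array([ 205.852, -509.754,  223.868]), 'eef_rot': array([-3.14 , -0.   ,  0.384]), 'wrist_force': array([ 0.219, -0.576, -0.865]), 'moment': array([-0.073,  0.024, -0.027]), 'finger_gap': np.float64(94.227)} 19.0
side drawplate 0.88 [438. 229.   1.]
side drawplate 0.82 [584. 237.  31.]
side rest 0.63 [571. 237.  -3.]
side rest 0.48 [521. 434.  -1.]
side holder 0.75 [ 506. -227.   -2.]
side mouth 0.97 [ 505. -224.   58.]
side horns 0.57 [ 503. -226.   89.]
side anvil 0.77 [545.  -2.  -2.]
side anvil 0.72 [572. 239.  -1.]
side hammer 0.83 [776.   3.   1.]
side jar 0.73 [521. 437.  -2.]
side jar 0.28 [569. 240.  -2.]
side pliers 0.54 [ 538. -456.   -1.]
top drawplate 0.9 [438. 226.   3.]
top drawplate 0.74 [ 499. -224.   89.]
top drawplate 0.72 [584. 242.  32.]
top rest 0.6 [571. 240.   2.]
top holder 0.81 [ 499. -229.    3.]
top mouth 0.82 [ 500. -232.   65.]
top horns 0.95 [ 502. -223.   87.]
top anvil 0.93 [543.  -2.   0.]
top hammer 0.8 [764.  -6.   6.]
top jar 0.56 [519. 434.   0.]
top pliers 0.58 [ 534. -457.   -1.]
```

View pics/top0.png

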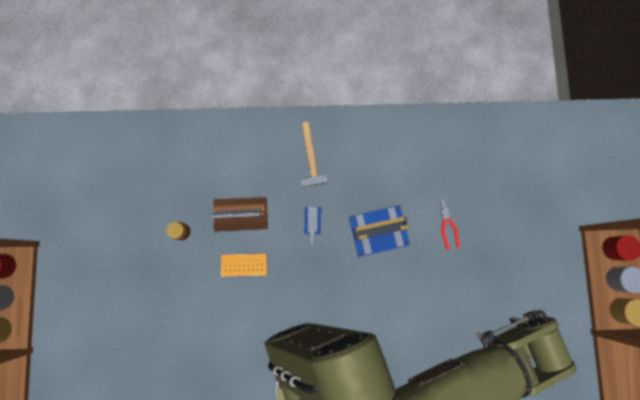

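View pics/side0.png

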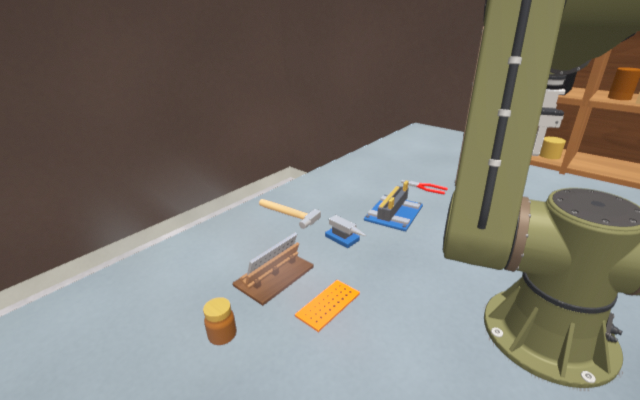

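```bash
cat >> h.py <<'E'
def plan(pos, Rt, f, n=None, T=None, tail=0):
    """rows of round numbers from the measured pose to pos, Rt"""
    import json
    T=tool() if T is None else T; pos=np.array(pos,float); Rt=R.from_matrix(Rt)
    R0=R.from_matrix(T[:3,:3]); w=(R0.inv()*Rt).as_rotvec(degrees=True); d=pos-T[:3,3]
    n=n or int(np.ceil(max(np.linalg.norm(d)/55,np.linalg.norm(w)/9,1)))
    P=T[:3,3].copy(); Rc=R0; rows=[]
    for i in range(1,n+1):
        tr=np.round(Rc.inv().apply(T[:3,3]+d*i/n-P),1); P=P+Rc.apply(tr)
        g=R0*R.from_rotvec(w*i/n,degrees=True); dr=np.round((Rc.inv()*g).as_rotvec(degrees=True),2); Rc=Rc*R.from_rotvec(dr,degrees=True)
        rows.append({"travel":tr.tolist(),"delta_rot":dr.tolist(),"fingers":f})
    rows+= [{"travel":[0,0,0],"delta_rot":[0,0,0],"fingers":f}]*tail
    print(n, json.dumps(rows).replace(' ',''))
def down(yaw, pitch=0.):
    """tool down with tool x along (-sin,cos) of yaw, y along (cos,sin); pitch leans the top of the tool towards -x of yaw"""
    B=R.from_euler('z',yaw).as_matrix()@R.from_euler('y',-pitch).as_matrix()
    return B@np.array([[0,1,0],[1,0,0],[0,0,-1.]])
E
python3 - <<'E'
from h import *
c=camera("wrist"); print(np.round(c["tool_from_camera"],2),c["fov_y"])
plan([455,-227,330],down(0.26),-1)
E
```

```text
[[   0.      0.97    0.25   72.59]
 [   1.     -0.      0.     -0.25]
 [   0.      0.25   -0.97 -160.73]
 [   0.      0.      0.      1.  ]] 67.14007532255155
10 [{"travel":[33.7,-16.9,-10.6],"delta_rot":[0.0,0.0,-8.29],"fingers":-1},{"travel":[35.8,-11.9,-10.5],"delta_rot":[0.0,0.0,-8.29],"fingers":-1},{"travel":[37.1,-6.6,-10.6],"delta_rot":[0.0,0.0,-8.29],"fingers":-1},{"travel":[37.7,-1.2,-10.5],"delta_rot":[0.0,0.0,-8.29],"fingers":-1},{"travel":[37.4,4.3,-10.6],"delta_rot":[0.0,0.0,-8.29],"fingers":-1},{"travel":[36.5,9.6,-10.5],"delta_rot":[0.0,0.0,-8.3],"fingers":-1},{"travel":[34.6,14.8,-10.6],"delta_rot":[0.0,0.0,-8.29],"fingers":-1},{"travel":[32.2,19.6,-10.6],"delta_rot":[0.0,0.0,-8.29],"fingers":-1},{"travel":[29.0,24.1,-10.5],"delta_rot":[0.0,0.0,-8.29],"fingers":-1},{"travel":[25.3,28.0,-10.6],"delta_rot":[-0.0,0.0,-8.29],"fingers":-1}]
```

Run:
```python
from h import *
plan([495,-210,250],down(0.26),-1,tail=1)
```

```text
10 [{"travel":[38.0,-17.0,-2.6],"delta_rot":[0.0,0.0,-8.29],"fingers":-1},{"travel":[40.1,-11.3,-2.5],"delta_rot":[0.0,0.0,-8.29],"fingers":-1},{"travel":[41.3,-5.5,-2.6],"delta_rot":[0.0,0.0,-8.29],"fingers":-1},{"travel":[41.7,0.6,-2.5],"delta_rot":[0.0,0.0,-8.29],"fingers":-1},{"travel":[41.1,6.6,-2.6],"delta_rot":[0.0,0.0,-8.29],"fingers":-1},{"travel":[39.8,12.5,-2.5],"delta_rot":[0.0,0.0,-8.3],"fingers":-1},{"travel":[37.5,18.0,-2.6],"delta_rot":[0.0,0.0,-8.29],"fingers":-1},{"travel":[34.6,23.3,-2.6],"delta_rot":[0.0,0.0,-8.29],"fingers":-1},{"travel":[30.8,28.0,-2.5],"delta_rot":[0.0,0.0,-8.29],"fingers":-1},{"travel":[26.5,32.2,-2.6],"delta_rot":[-0.0,0.0,-8.29],"fingers":-1},{"travel":[0,0,0],"delta_rot":[0,0,0],"fingers":-1}]
```

Request:
send_rows --plan '[{"travel":[38.0,-17.0,-2.6],"delta_rot":[0.0,0.0,-8.29],"fingers":-1},{"travel":[40.1,-11.3,-2.5],"delta_rot":[0.0,0.0,-8.29],"fingers":-1},{"travel":[41.3,-5.5,-2.6],"delta_rot":[0.0,0.0,-8.29],"fingers":-1},{"travel":[41.7,0.6,-2.5],"delta_rot":[0.0,0.0,-8.29],"fingers":-1},{"travel":[41.1,6.6,-2.6],"delta_rot":[0.0,0.0,-8.29],"fingers":-1},{"travel":[39.8,12.5,-2.5],"delta_rot":[0.0,0.0,-8.3],"fingers":-1},{"travel":[37.5,18.0,-2.6],"delta_rot":[0.0,0.0,-8.29],"fingers":-1},{"travel":[34.6,23.3,-2.6],"delta_rot":[0.0,0.0,-8.29],"fingers":-1},{"travel":[30.8,28.0,-2.5],"delta_rot":[0.0,0.0,-8.29],"fingers":-1},{"travel":[26.5,32.2,-2.6],"delta_rot":[0.0,0.0,-8.29],"fingers":-1},{"travel":[0,0,0],"delta_rot":[0,0,0],"fingers":-1},{"travel":[0,0,0],"delta_rot":[0,0,0],"fingers":-1}]'

```text
clock: 2.55
eef_pos: [494.7, -210.3, 249.9]
eef_rot: [-3.141, -0.0, 1.829]
wrist_force: [-0.4, -0.1, 0.3]
finger_gap: 93.9
```

Run:
```python
from h import *
s=manip.read_state(); T=tool(s); c=camera("wrist"); save(c,'w1.png'); W=T@c["tool_from_camera"]
print(s["clock"],s["eef_pos"],s["eef_rot"])
P=pts(c,W); np.savez('w1.npz',P=P,color=c["color"])
for o in ["holder","mouth","horns"]:
    for r in tip_of(o,"wrist")[:2]: print(o,round(r["confidence"],2),np.round(W[:3,:3]@r["at"]+W[:3,3],1))
col=c["color"].astype(int); 
hsv=cv2.cvtColor(c["color"],cv2.COLOR_RGB2HSV)
near=(abs(P[...,0]-502)<130)&(abs(P[...,1]+227)<130)
blue=near&(abs(P[...,2]-12)<5)&(hsv[...,0]>100)&(hsv[...,0]<130)&(hsv[...,1]>150)
for nm,m in [("blue",blue),("z50-70",near&(P[...,2]>52)&(P[...,2]<68)),("z75-95",near&(P[...,2]>80)&(P[...,2]<96))]:
    q=P[m]; r=cv2.minAreaRect(q[:,:2].astype(np.float32)); print(nm,m.sum(),np.round(np.median(q[:,2]),1),r)
```

```text
2.55 [ 494.70140338 -210.27624988  249.90863272] [-3.14129754e+00 -4.75392869e-05  1.82941679e+00]
holder 0.82 [ 501.2 -221.6    2.3]
horns 0.8 [ 502.9 -226.8   86.6]
blue 5562 12.5 ((502.43536376953125, -224.755615234375), (137.25308227539062, 176.965576171875), 11.339818954467773)
z50-70 3395 60.4 ((507.86517333984375, -224.60162353515625), (40.6975212097168, 176.7307891845703), 11.190013885498047)
z75-95 434 88.5 ((492.8859558105469, -227.01910400390625), (9.950348854064941, 161.302490234375), 11.193453788757324)
```

View pics/w1.png

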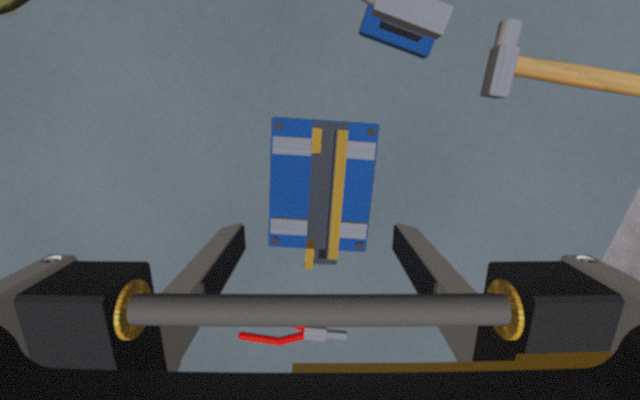

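Run:
```python
from h import *
plan([565,250,250],down(0.0),-1,tail=2)
```

```text
9 [{"travel":[47.5,20.6,0.0],"delta_rot":[0.0,0.0,1.64],"fingers":-1},{"travel":[48.1,19.3,0.0],"delta_rot":[0.0,0.0,1.65],"fingers":-1},{"travel":[48.5,17.9,0.0],"delta_rot":[0.0,0.0,1.64],"fingers":-1},{"travel":[49.1,16.5,0.0],"delta_rot":[0.0,0.0,1.65],"fingers":-1},{"travel":[49.6,15.0,0.0],"delta_rot":[0.0,0.0,1.64],"fingers":-1},{"travel":[49.9,13.7,0.1],"delta_rot":[0.0,0.0,1.64],"fingers":-1},{"travel":[50.4,12.2,-0.0],"delta_rot":[0.0,0.0,1.65],"fingers":-1},{"travel":[50.6,10.7,-0.0],"delta_rot":[0.0,0.0,1.64],"fingers":-1},{"travel":[50.9,9.3,-0.0],"delta_rot":[0.0,0.0,1.64],"fingers":-1},{"travel":[0,0,0],"delta_rot":[0,0,0],"fingers":-1},{"travel":[0,0,0],"delta_rot":[0,0,0],"fingers":-1}]
```

Request:
send_rows --plan '[{"travel":[47.5,20.6,0.0],"delta_rot":[0.0,0.0,1.64],"fingers":-1},{"travel":[48.1,19.3,0.0],"delta_rot":[0.0,0.0,1.65],"fingers":-1},{"travel":[48.5,17.9,0.0],"delta_rot":[0.0,0.0,1.64],"fingers":-1},{"travel":[49.1,16.5,0.0],"delta_rot":[0.0,0.0,1.65],"fingers":-1},{"travel":[49.6,15.0,0.0],"delta_rot":[0.0,0.0,1.64],"fingers":-1},{"travel":[49.9,13.7,0.1],"delta_rot":[0.0,0.0,1.64],"fingers":-1},{"travel":[50.4,12.2,0.0],"delta_rot":[0.0,0.0,1.65],"fingers":-1},{"travel":[50.6,10.7,0.0],"delta_rot":[0.0,0.0,1.64],"fingers":-1},{"travel":[50.9,9.3,0.0],"delta_rot":[0.0,0.0,1.64],"fingers":-1},{"travel":[0,0,0],"delta_rot":[0,0,0],"fingers":-1},{"travel":[0,0,0],"delta_rot":[0,0,0],"fingers":-1}]'

```text
clock: 4.12
eef_pos: [564.7, 250.0, 249.8]
eef_rot: [-3.141, 0.0, 1.572]
wrist_force: [-0.8, 0.0, 0.2]
finger_gap: 93.9
```

Run:
```python
from h import *
s=manip.read_state(); T=tool(s); c=camera("wrist"); W=T@c["tool_from_camera"]
print(s["clock"],s["eef_pos"],s["eef_rot"])
P=pts(c,W); np.savez('w2.npz',P=P,color=c["color"])
for o in ["drawplate","rest"]:
    for r in tip_of(o,"wrist")[:2]: print(o,round(r["confidence"],2),np.round(W[:3,:3]@r["at"]+W[:3,3],1))
cv2.imwrite('pics/w2.png',cv2.resize(c["color"][20:300,140:500,::-1],None,fx=2,fy=2))
near=(abs(P[...,0]-570)<110)&(abs(P[...,1]-240)<120)
for nm,lo,hi in [("base",8,16),("top",92,110)]:
    m=near&(P[...,2]>lo)&(P[...,2]<hi); q=P[m]; r=cv2.minAreaRect(q[:,:2].astype(np.float32)); print(nm,m.sum(),np.round(np.median(q[:,2]),1),r)
for lo in range(20,110,10):
    m=near&(P[...,2]>lo)&(P[...,2]<lo+10); q=P[m]
    if len(q): print(lo,m.sum(),np.round(np.median(q,0),1),np.round(np.ptp(q,0),1))
```

```text
4.125 [564.6917897  249.99088606 249.77860128] [-3.14127873e+00  3.09509897e-04  1.57220720e+00]
drawplate 0.9 [439.5 228.3   6.3]
drawplate 0.67 [583.  242.1  31.7]
rest 0.65 [572.5 239.6  -0.9]
base 5764 12.4 ((571.6558227539062, 240.52481079101562), (110.53321075439453, 179.61068725585938), 1.1486507654190063)
top 1355 99.9 ((559.8485717773438, 241.75686645507812), (11.061388969421387, 150.04563903808594), 1.1487029790878296)
20 1 [602.7 167.1  30. ] [0. 0. 0.]
30 962 [594.5 247.4  37.9] [ 28.8 170.2   9.8]
40 1197 [588.2 250.8  44. ] [ 29.  169.8  10. ]
50 364 [578.2 255.   55.3] [ 21.4 169.1   9.9]
60 401 [574.4 258.8  64.5] [ 18.3 156.8  10. ]
70 404 [570.9 246.1  75.2] [  6.8 149.4  10. ]
80 433 [567.2 250.4  85.5] [ 13.4 150.2  10. ]
90 798 [561.7 247.6  98.3] [ 13.8 150.1  10. ]
100 640 [559.5 249.5 100.7] [ 10.3 149.2   3.8]
```

View pics/w2.png

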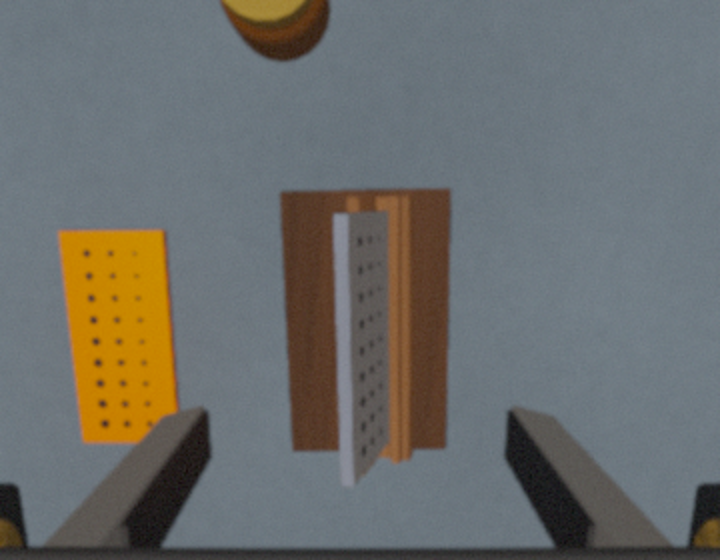

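Candidates in the crop: the orange plate lying flat at (115,335), and the steel plate with dark holes leaning in the wooden rest at (360,340). The bright steel one in the rest fits the description, so it is the one to take.

Run:
```python
from h import *
y=np.radians(1.15); D=down(y,np.radians(20)); g=np.array([563.2,241.9,84.7]); pre=g-D[:,2]*60
plan(pre,D,-1)
T=np.eye(4);T[:3,:3]=D;T[:3,3]=pre; print(pre)
plan(g,D,-1,n=3,T=T)
```

```text
3 [{"travel":[-2.7,-7.4,36.4],"delta_rot":[-6.66,0.07,-0.37],"fingers":-1},{"travel":[-2.6,-11.6,35.3],"delta_rot":[-6.66,0.06,-0.38],"fingers":-1},{"travel":[-2.6,-15.6,33.6],"delta_rot":[-6.66,0.07,-0.37],"fingers":-1}]
[542.68292481 241.4881406  141.08155725]
3 [{"travel":[-0.0,0.0,20.0],"delta_rot":[0.0,0.0,0.0],"fingers":-1},{"travel":[-0.0,-0.0,20.0],"delta_rot":[0.0,0.0,0.0],"fingers":-1},{"travel":[-0.0,-0.0,20.0],"delta_rot":[0.0,0.0,0.0],"fingers":-1}]
```

Request:
send_rows --plan '[{"travel":[-2.7,-7.4,36.4],"delta_rot":[-6.66,0.07,-0.37],"fingers":-1},{"travel":[-2.6,-11.6,35.3],"delta_rot":[-6.66,0.06,-0.38],"fingers":-1},{"travel":[-2.6,-15.6,33.6],"delta_rot":[-6.66,0.07,-0.37],"fingers":-1},{"travel":[0,0,0],"delta_rot":[0,0,0],"fingers":-1},{"travel":[0,0,0],"delta_rot":[0,0,0],"fingers":-1}]'

```text
clock: 4.9
eef_pos: [543.8, 242.7, 143.0]
eef_rot: [2.792, -0.001, 1.591]
wrist_force: [-0.1, 0.5, -0.7]
finger_gap: 93.9
```

Run:
```python
from h import *
s=manip.read_state(); T=tool(s); print(s["clock"],s["eef_pos"])
y=np.radians(1.15); D=down(y,np.radians(20)); g=np.array([563.2,241.9,84.7])
plan(g,D,-1,n=4)
```

```text
4.9 [543.78427751 242.68817271 143.01116836]
4 [{"travel":[-0.3,-0.4,15.4],"delta_rot":[0.01,-0.01,0.0],"fingers":-1},{"travel":[-0.3,-0.5,15.3],"delta_rot":[0.0,-0.02,0.0],"fingers":-1},{"travel":[-0.3,-0.4,15.4],"delta_rot":[0.01,-0.01,0.01],"fingers":-1},{"travel":[-0.3,-0.4,15.3],"delta_rot":[0.0,-0.02,-0.0],"fingers":-1}]
```

Request:
send_rows --plan '[{"travel":[-0.3,-0.4,15.4],"delta_rot":[0,0,0],"fingers":-0.6},{"travel":[-0.3,-0.5,15.3],"delta_rot":[0,0,0],"fingers":-0.6},{"travel":[-0.3,-0.4,15.4],"delta_rot":[0,0,0],"fingers":-0.6},{"travel":[-0.3,-0.4,15.3],"delta_rot":[0,0,0],"fingers":-0.6},{"travel":[0,0,0],"delta_rot":[0,0,0],"fingers":-0.6},{"travel":[0,0,0],"delta_rot":[0,0,0],"fingers":-0.3}]'

```text
clock: 5.65
eef_pos: [562.0, 242.1, 82.8]
eef_rot: [2.793, -0.0, 1.592]
wrist_force: [0.3, -0.3, -0.1]
finger_gap: 67.8
```

Request:
send_rows --plan '[{"travel":[0,1.8,-1.6],"delta_rot":[0,0,0],"fingers":0.2},{"travel":[0,0,0],"delta_rot":[0,0,0],"fingers":0.5},{"travel":[0,0,0],"delta_rot":[0,0,0],"fingers":0.7},{"travel":[0,0,0],"delta_rot":[0,0,0],"fingers":1},{"travel":[0,0,0],"delta_rot":[0,0,0],"fingers":1},{"travel":[0,0,0],"delta_rot":[0,0,0],"fingers":1}]' --grip_force 50

```text
clock: 6.4
eef_pos: [563.0, 242.0, 84.6]
eef_rot: [2.793, 0.0, 1.592]
wrist_force: [-4.4, 0.5, -0.4]
finger_gap: 8.7
```

Request:
send_rows --plan '[{"travel":[0,0,0],"delta_rot":[0,0,0],"fingers":1},{"travel":[0,0,0],"delta_rot":[0,0,0],"fingers":1},{"travel":[0,0,0],"delta_rot":[0,0,0],"fingers":1}]'

```text
clock: 6.78
eef_pos: [562.9, 242.0, 84.6]
eef_rot: [2.793, -0.0, 1.592]
wrist_force: [-1.1, -0.1, -0.2]
finger_gap: 7.8
```

Run:
```python
from h import *
s=manip.read_state(); print(s["clock"],s["eef_pos"],s["wrist_force"],s["moment"],s["finger_gap"])
D=tool(s)[:3,:3]; T=tool(s); p=T[:3,3]-D[:,2]*120; print(p)
plan(p,D,1,n=6)
T[:3,3]=p
yaw=np.radians(11.2)
plan([495,-226,215],down(yaw),1,n=12,T=T)
```

```text
6.775 [562.91028004 241.99542403  84.61835617] [-1.06427505 -0.09962872 -0.22898749] [-0.05968315  0.23986026 -0.006667  ] 7.765090841657937
[521.93816431 241.10829    197.40354458]
6 [{"travel":[0.0,0.0,-20.0],"delta_rot":[0.0,0.0,0.0],"fingers":1},{"travel":[0.0,0.0,-20.0],"delta_rot":[0.0,0.0,0.0],"fingers":1},{"travel":[-0.0,0.0,-20.0],"delta_rot":[0.0,0.0,0.0],"fingers":1},{"travel":[-0.0,-0.0,-20.0],"delta_rot":[0.0,0.0,0.0],"fingers":1},{"travel":[-0.0,-0.0,-20.0],"delta_rot":[0.0,0.0,0.0],"fingers":1},{"travel":[-0.0,-0.0,-20.0],"delta_rot":[0.0,0.0,0.0],"fingers":1}]
12 [{"travel":[-38.9,-2.4,-2.4],"delta_rot":[1.66,0.14,-0.82],"fingers":1},{"travel":[-38.8,-3.0,-2.5],"delta_rot":[1.66,0.15,-0.82],"fingers":1},{"travel":[-38.8,-3.7,-2.4],"delta_rot":[1.66,0.14,-0.83],"fingers":1},{"travel":[-38.7,-4.3,-2.5],"delta_rot":[1.66,0.15,-0.82],"fingers":1},{"travel":[-38.6,-4.9,-2.4],"delta_rot":[1.66,0.14,-0.82],"fingers":1},{"travel":[-38.6,-5.5,-2.3],"delta_rot":[1.66,0.15,-0.82],"fingers":1},{"travel":[-38.4,-6.1,-2.3],"delta_rot":[1.66,0.14,-0.82],"fingers":1},{"travel":[-38.4,-6.8,-2.2],"delta_rot":[1.66,0.15,-0.82],"fingers":1},{"travel":[-38.2,-7.4,-2.1],"delta_rot":[1.66,0.14,-0.83],"fingers":1},{"travel":[-38.2,-8.0,-1.9],"delta_rot":[1.66,0.15,-0.82],"fingers":1},{"travel":[-38.0,-8.5,-1.8],"delta_rot":[1.66,0.14,-0.82],"fingers":1},{"travel":[-37.9,-9.2,-1.7],"delta_rot":[1.66,0.15,-0.82],"fingers":1}]
```

Request:
send_rows --plan '[{"travel":[0,0,-5],"delta_rot":[0,0,0],"fingers":1},{"travel":[0,0,-15],"delta_rot":[0,0,0],"fingers":1},{"travel":[0,0,-20],"delta_rot":[0,0,0],"fingers":1},{"travel":[0,0,-25],"delta_rot":[0,0,0],"fingers":1},{"travel":[0,0,-25],"delta_rot":[0,0,0],"fingers":1},{"travel":[0,0,-20],"delta_rot":[0,0,0],"fingers":1},{"travel":[0,0,-10],"delta_rot":[0,0,0],"fingers":1},{"travel":[-20,-1,-1],"delta_rot":[0,0,0],"fingers":1}]'

```text
clock: 7.78
eef_pos: [520.7, 221.6, 198.3]
eef_rot: [2.793, -0.0, 1.594]
wrist_force: [-0.3, -0.5, -6.6]
finger_gap: 8.0
```

Run:
```python
from h import *
s=manip.read_state(); print(s["clock"],s["eef_pos"],s["wrist_force"],s["moment"],s["finger_gap"])
plan([497,-226.7,200],down(np.radians(11.2)),1,n=12,tail=2)
```

```text
7.775 [520.72501344 221.56493161 198.34965105] [-0.27276997 -0.47728171 -6.56157633] [-0.08693814  0.46981581 -0.01459657] 7.953711836142796
12 [{"travel":[-37.3,-2.6,-1.1],"delta_rot":[1.66,0.14,-0.81],"fingers":1},{"travel":[-37.3,-3.2,-1.1],"delta_rot":[1.66,0.14,-0.82],"fingers":1},{"travel":[-37.2,-3.7,-1.1],"delta_rot":[1.66,0.15,-0.81],"fingers":1},{"travel":[-37.1,-4.3,-1.1],"delta_rot":[1.66,0.14,-0.82],"fingers":1},{"travel":[-37.1,-4.9,-1.1],"delta_rot":[1.66,0.14,-0.81],"fingers":1},{"travel":[-37.0,-5.4,-0.9],"delta_rot":[1.67,0.14,-0.82],"fingers":1},{"travel":[-36.9,-6.0,-1.0],"delta_rot":[1.66,0.15,-0.81],"fingers":1},{"travel":[-36.8,-6.5,-0.8],"delta_rot":[1.66,0.14,-0.82],"fingers":1},{"travel":[-36.7,-7.1,-0.7],"delta_rot":[1.66,0.14,-0.81],"fingers":1},{"travel":[-36.7,-7.6,-0.6],"delta_rot":[1.66,0.14,-0.82],"fingers":1},{"travel":[-36.5,-8.1,-0.5],"delta_rot":[1.66,0.15,-0.81],"fingers":1},{"travel":[-36.4,-8.7,-0.3],"delta_rot":[1.66,0.14,-0.82],"fingers":1},{"travel":[0,0,0],"delta_rot":[0,0,0],"fingers":1},{"travel":[0,0,0],"delta_rot":[0,0,0],"fingers":1}]
```

Run:
```python
from h import *
plan([513.8,-223.4,180],down(np.radians(11.2)),1,n=12,tail=2)
```

```text
12 [{"travel":[-37.1,-1.9,0.9],"delta_rot":[1.66,0.14,-0.81],"fingers":1},{"travel":[-37.0,-2.3,0.9],"delta_rot":[1.66,0.14,-0.82],"fingers":1},{"travel":[-37.0,-2.9,0.9],"delta_rot":[1.66,0.15,-0.81],"fingers":1},{"travel":[-36.9,-3.4,0.9],"delta_rot":[1.66,0.14,-0.82],"fingers":1},{"travel":[-36.9,-3.8,0.9],"delta_rot":[1.66,0.14,-0.81],"fingers":1},{"travel":[-36.9,-4.4,1.0],"delta_rot":[1.67,0.14,-0.82],"fingers":1},{"travel":[-36.8,-4.9,0.9],"delta_rot":[1.66,0.15,-0.81],"fingers":1},{"travel":[-36.7,-5.3,1.1],"delta_rot":[1.66,0.14,-0.82],"fingers":1},{"travel":[-36.6,-5.8,1.1],"delta_rot":[1.66,0.14,-0.81],"fingers":1},{"travel":[-36.6,-6.4,1.2],"delta_rot":[1.66,0.14,-0.82],"fingers":1},{"travel":[-36.4,-6.8,1.2],"delta_rot":[1.66,0.15,-0.81],"fingers":1},{"travel":[-36.4,-7.3,1.4],"delta_rot":[1.66,0.14,-0.82],"fingers":1},{"travel":[0,0,0],"delta_rot":[0,0,0],"fingers":1},{"travel":[0,0,0],"delta_rot":[0,0,0],"fingers":1}]
```

Request:
send_rows --plan '[{"travel":[-37.1,-1.9,0.9],"delta_rot":[1.66,0.14,-0.81],"fingers":1},{"travel":[-37.0,-2.3,0.9],"delta_rot":[1.66,0.14,-0.82],"fingers":1},{"travel":[-37.0,-2.9,0.9],"delta_rot":[1.66,0.15,-0.81],"fingers":1},{"travel":[-36.9,-3.4,0.9],"delta_rot":[1.66,0.14,-0.82],"fingers":1},{"travel":[-36.9,-3.8,0.9],"delta_rot":[1.66,0.14,-0.81],"fingers":1},{"travel":[-36.9,-4.4,1.0],"delta_rot":[1.67,0.14,-0.82],"fingers":1},{"travel":[-36.8,-4.9,0.9],"delta_rot":[1.66,0.15,-0.81],"fingers":1},{"travel":[-36.7,-5.3,1.1],"delta_rot":[1.66,0.14,-0.82],"fingers":1},{"travel":[-36.6,-5.8,1.1],"delta_rot":[1.66,0.14,-0.81],"fingers":1},{"travel":[-36.6,-6.4,1.2],"delta_rot":[1.66,0.14,-0.82],"fingers":1},{"travel":[-36.4,-6.8,1.2],"delta_rot":[1.66,0.15,-0.81],"fingers":1},{"travel":[-36.4,-7.3,1.4],"delta_rot":[1.66,0.14,-0.82],"fingers":1},{"travel":[0,0,0],"delta_rot":[0,0,0],"fingers":1},{"travel":[0,0,0],"delta_rot":[0,0,0],"fingers":1}]'

```text
clock: 9.52
eef_pos: [513.3, -223.4, 179.3]
eef_rot: [-3.141, -0.001, 1.765]
wrist_force: [-0.5, 0.3, -6.2]
finger_gap: 7.7
```

Run:
```python
from h import *
s=manip.read_state(); T=tool(s); c=camera("wrist"); W=T@c["tool_from_camera"]
print(s["clock"],s["eef_pos"],s["eef_rot"],s["wrist_force"],s["moment"])
P=pts(c,W); np.savez('w3.npz',P=P,color=c["color"],T=T)
cv2.imwrite('pics/w3.png',cv2.resize(c["color"][:,140:500,::-1],None,fx=1.5,fy=1.5))
# plate face / top in tool frame; holder top in world
Q=(P-T[:3,3])@T[:3,:3]
m=(abs(Q[...,1])<15)&(Q[...,2]<60)&(Q[...,2]>-25)&(abs(Q[...,0])<90)&(abs(Q[...,0])>14)
q=Q[m]; print(m.sum(),np.round(np.percentile(q,[0,5,50,95,100],axis=0),1))
r=cv2.minAreaRect(q[:,:2].astype(np.float32)); print(r)
near=(abs(P[...,0]-502)<130)&(abs(P[...,1]+227)<130)
for lo,hi in [(8,16),(55,65),(84,92)]:
    k=near&(P[...,2]>lo)&(P[...,2]<hi)
    if k.sum()>20: print(lo,k.sum(),cv2.minAreaRect(P[k][:,:2].astype(np.float32)))
```

```text
9.525 [ 513.34766991 -223.41398415  179.34946436] [-3.14110108e+00 -6.26607284e-04  1.76465295e+00] [-0.49779544  0.29547386 -6.16100109] [ 0.02369476 -0.09203785  0.03250759]
2594 [[-63.9  -3.1 -18.8]
 [-56.8  -2.7 -17.7]
 [ 37.    0.7 -16.7]
 [ 71.4   4.5 -15.7]
 [ 74.6   4.9 -14.2]]
((5.361083984375, 0.8284320831298828), (138.5222930908203, 8.025075912475586), 0.050663407891988754)
8 8936 ((502.36639404296875, -224.87774658203125), (140.35260009765625, 179.74618530273438), 11.210197448730469)
55 2851 ((502.12078857421875, -195.9674072265625), (40.67595672607422, 118.65758514404297), 11.240897178649902)
84 405 ((479.7802429199219, -160.5763702392578), (9.92953872680664, 24.85325050354004), 10.458490371704102)
```

View pics/w3.png

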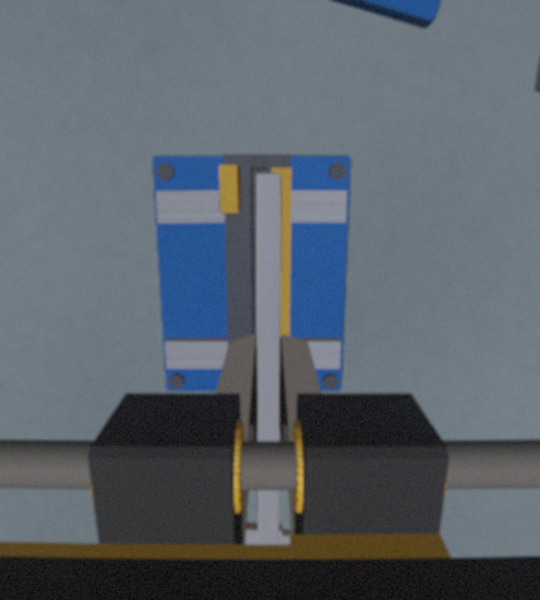

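Request:
send_rows --plan '[{"travel":[0.4,0,15],"delta_rot":[0,0,0],"fingers":1},{"travel":[0.4,0,20],"delta_rot":[0,0,0],"fingers":1},{"travel":[0,0,12],"delta_rot":[0,0,0],"fingers":1},{"travel":[0,0,5],"delta_rot":[0,0,0],"fingers":1},{"travel":[0,-4,0],"delta_rot":[0,0,0],"fingers":1},{"travel":[0,-4,0],"delta_rot":[0,0,0],"fingers":1},{"travel":[0,-1,0],"delta_rot":[0,0,0],"fingers":1},{"travel":[0,0,0],"delta_rot":[0,0,0],"fingers":1},{"travel":[0,0,0],"delta_rot":[0,0,0],"fingers":1}]'

```text
clock: 10.7
eef_pos: [504.6, -224.8, 127.9]
eef_rot: [3.141, 0.0, 1.765]
wrist_force: [0.1, -0.6, -6.3]
finger_gap: 7.4
```

```bash
cat > st.py <<'E'
from h import *
s=manip.read_state(); a=np.radians(11.2); B=np.array([[np.cos(a),np.sin(a),0],[-np.sin(a),np.cos(a),0],[0,0,1]])
print(round(float(s["clock"]),2),"holder pos",np.round(B@(s["eef_pos"]-[502.4,-224.8,0]),2),"F",np.round(B@s["wrist_force"],2),"M",np.round(B@s["moment"],3),"rot",np.round(s["eef_rot"],4),"gap",round(float(s["finger_gap"]),2))
E
python3 st.py
```

```text
10.7 holder pos [  2.2   -0.46 127.93] F [-0.04 -0.59 -6.35] M [-0.071 -0.071 -0.005] rot [3.1414e+00 2.0000e-04 1.7649e+00] gap 7.38
```

Request:
send_rows --plan '[{"travel":[0,-1,0],"delta_rot":[0,0,0],"fingers":1},{"travel":[0,-0.5,0],"delta_rot":[0,0,0],"fingers":1},{"travel":[0,-0.5,0],"delta_rot":[0,0,0],"fingers":1},{"travel":[0,0,0],"delta_rot":[0,0,0],"fingers":1}]'

```text
clock: 11.2
eef_pos: [502.6, -225.2, 127.8]
eef_rot: [-3.142, 0.0, 1.765]
wrist_force: [-0.0, -0.1, -5.9]
finger_gap: 7.6
```

```bash
python3 st.py
```

```text
11.2 holder pos [ 1.0000e-01 -4.5000e-01  1.2783e+02] F [-0.04 -0.14 -5.9 ] M [-0.039 -0.074  0.024] rot [-3.1416e+00  1.0000e-04  1.7648e+00] gap 7.56
```

Request:
send_rows --plan '[{"travel":[0,-0.5,0],"delta_rot":[0,0,0],"fingers":1},{"travel":[0,-0.5,0],"delta_rot":[0,0,0],"fingers":1},{"travel":[0,0,0],"delta_rot":[0,0,0],"fingers":1}]'

```text
clock: 11.58
eef_pos: [501.6, -225.4, 127.8]
eef_rot: [3.142, 0.0, 1.765]
wrist_force: [-0.5, 0.0, -5.7]
finger_gap: 7.6
```

```bash
python3 st.py
```

```text
11.57 holder pos [ -0.92  -0.44 127.85] F [-0.51  0.14 -5.67] M [-0.051 -0.099 -0.009] rot [3.1416e+00 1.0000e-04 1.7648e+00] gap 7.63
```

Expect contact near −2; I'll take smaller steps.

Request:
send_rows --plan '[{"travel":[0,-0.5,0],"delta_rot":[0,0,0],"fingers":1},{"travel":[0,0,0],"delta_rot":[0,0,0],"fingers":1}]'

```text
clock: 11.82
eef_pos: [501.1, -225.5, 127.8]
eef_rot: [3.142, 0.0, 1.765]
wrist_force: [0.3, 0.5, -6.1]
finger_gap: 7.4
```

```bash
python3 st.py
```

```text
11.82 holder pos [ -1.4   -0.45 127.85] F [ 0.4   0.48 -6.09] M [-0.027 -0.094  0.031] rot [3.1416e+00 2.0000e-04 1.7648e+00] gap 7.41
```

Request:
send_rows --plan '[{"travel":[0,-0.4,0],"delta_rot":[0,0,0],"fingers":1},{"travel":[0,0,0],"delta_rot":[0,0,0],"fingers":1}]'

```text
clock: 12.08
eef_pos: [500.9, -225.6, 127.9]
eef_rot: [3.141, 0.0, 1.765]
wrist_force: [2.4, 0.3, -6.9]
finger_gap: 7.9
```

```bash
python3 st.py
```

```text
12.07 holder pos [ -1.62  -0.46 127.86] F [ 2.43 -0.14 -6.87] M [-0.107 -0.602 -0.027] rot [3.1412e+00 3.0000e-04 1.7649e+00] gap 7.86
```

Request:
send_rows --plan '[{"travel":[0,-0.4,0],"delta_rot":[0,0,0],"fingers":1},{"travel":[0,0,0],"delta_rot":[0,0,0],"fingers":1}]'

```text
clock: 12.32
eef_pos: [500.8, -225.6, 127.9]
eef_rot: [3.14, 0.0, 1.765]
wrist_force: [5.3, 1.7, -7.7]
finger_gap: 7.7
```

```bash
python3 st.py
```

```text
12.32 holder pos [ -1.71  -0.44 127.88] F [ 5.54  0.63 -7.72] M [-0.046 -1.36   0.022] rot [3.1404e+00 4.0000e-04 1.7649e+00] gap 7.69
```

Request:
send_rows --plan '[{"travel":[0,2.75,0],"delta_rot":[0,0,0],"fingers":1},{"travel":[0,3,0],"delta_rot":[0,0,0],"fingers":1},{"travel":[0,2,0],"delta_rot":[0,0,0],"fingers":1},{"travel":[0.4,0,0],"delta_rot":[0,0,0],"fingers":1},{"travel":[0,0,0],"delta_rot":[0,0,0],"fingers":1},{"travel":[0,0,0],"delta_rot":[0,0,0],"fingers":1}]'

```text
clock: 13.08
eef_pos: [507.8, -223.8, 127.9]
eef_rot: [3.142, 0.0, 1.765]
wrist_force: [-0.8, -0.4, -6.2]
finger_gap: 7.2
```

```bash
python3 st.py
python3 - <<'E'
from h import *
s=manip.read_state(); T=tool(s); c=camera("wrist"); P=pts(c,T@c["tool_from_camera"])
cv2.imwrite('pics/w4.png',cv2.resize(c["color"][60:360,220:420,::-1],None,fx=2,fy=2,interpolation=cv2.INTER_CUBIC))
E
```

```text
13.07 holder pos [ 5.5400e+00 -6.0000e-02  1.2785e+02] F [-0.9  -0.18 -6.17] M [-0.022 -0.029 -0.017] rot [3.1416e+00 2.0000e-04 1.7648e+00] gap 7.22
```

View pics/w4.png

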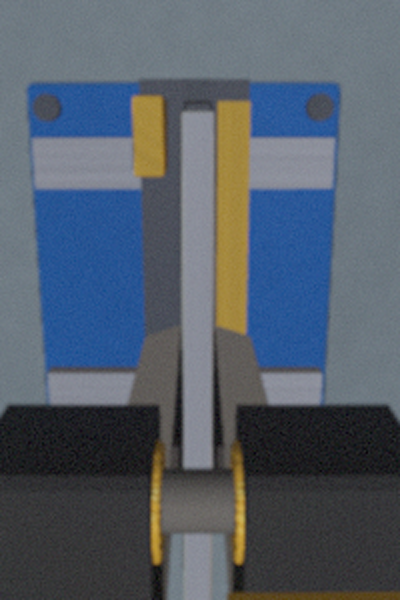

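The plate (columns 182–214) sits over the dark slot, whose end shows at (197,104), so it is centred. Easing down now.

Request:
send_rows --plan '[{"travel":[0,0,5],"delta_rot":[0,0,0],"fingers":1},{"travel":[0,0,5],"delta_rot":[0,0,0],"fingers":1},{"travel":[0,0,2],"delta_rot":[0,0,0],"fingers":1},{"travel":[0,0,1],"delta_rot":[0,0,0],"fingers":1},{"travel":[0,0,1],"delta_rot":[0,0,0],"fingers":1},{"travel":[0,0,0.7],"delta_rot":[0,0,0],"fingers":1},{"travel":[0,0,0],"delta_rot":[0,0,0],"fingers":1}]'

```text
clock: 14.0
eef_pos: [507.9, -223.8, 113.2]
eef_rot: [3.142, 0.0, 1.765]
wrist_force: [-0.3, -0.0, -7.1]
finger_gap: 7.9
```

```bash
python3 st.py
```

```text
14.0 holder pos [ 5.5900e+00 -4.0000e-02  1.1315e+02] F [-0.33  0.06 -7.09] M [-0.033 -0.086  0.021] rot [3.1416e+00 1.0000e-04 1.7649e+00] gap 7.88
```

Request:
send_rows --plan '[{"travel":[0,0,0.6],"delta_rot":[0,0,0],"fingers":1},{"travel":[0,0,0.6],"delta_rot":[0,0,0],"fingers":1},{"travel":[0,0,0],"delta_rot":[0,0,0],"fingers":1}]'

```text
clock: 14.38
eef_pos: [507.9, -223.7, 111.9]
eef_rot: [-3.142, 0.0, 1.765]
wrist_force: [-0.6, 0.6, -6.2]
finger_gap: 7.6
```

```bash
python3 st.py
```

```text
14.38 holder pos [ 5.5700e+00 -3.0000e-02  1.1189e+02] F [-0.48  0.66 -6.2 ] M [-0.004 -0.044  0.048] rot [-3.1415e+00  1.0000e-04  1.7649e+00] gap 7.59
```

Request:
send_rows --plan '[{"travel":[0,0,0.7],"delta_rot":[0,0,0],"fingers":1},{"travel":[0,0,0.7],"delta_rot":[0,0,0],"fingers":1},{"travel":[0,0,0],"delta_rot":[0,0,0],"fingers":1}]'

```text
clock: 14.75
eef_pos: [507.8, -223.8, 110.5]
eef_rot: [-3.141, 0.0, 1.765]
wrist_force: [-0.6, -0.2, -6.1]
finger_gap: 7.8
```

```bash
python3 st.py
```

```text
14.75 holder pos [ 5.5400e+00 -4.0000e-02  1.1046e+02] F [-0.65 -0.06 -6.07] M [-0.08  -0.108 -0.019] rot [-3.1415e+00  1.0000e-04  1.7649e+00] gap 7.8
```

Request:
send_rows --plan '[{"travel":[0,0,1],"delta_rot":[0,0,0],"fingers":1},{"travel":[0,0,1],"delta_rot":[0,0,0],"fingers":1},{"travel":[0,0,1],"delta_rot":[0,0,0],"fingers":1},{"travel":[0,0,1],"delta_rot":[0,0,0],"fingers":1},{"travel":[0,0,1],"delta_rot":[0,0,0],"fingers":1},{"travel":[0,0,1],"delta_rot":[0,0,0],"fingers":1},{"travel":[0,0,0],"delta_rot":[0,0,0],"fingers":1}]'

```text
clock: 15.62
eef_pos: [507.8, -223.7, 104.4]
eef_rot: [-3.141, 0.0, 1.765]
wrist_force: [0.3, -0.4, -6.4]
finger_gap: 8.0
```

```bash
python3 st.py
```

```text
15.62 holder pos [ 5.5400e+00 -1.0000e-02  1.0444e+02] F [ 0.24 -0.46 -6.38] M [-0.072 -0.073 -0.004] rot [-3.1415  0.      1.7649] gap 7.97
```

Request:
send_rows --plan '[{"travel":[0,0,1.5],"delta_rot":[0,0,0],"fingers":1},{"travel":[0,0,1.5],"delta_rot":[0,0,0],"fingers":1},{"travel":[0,0,1.5],"delta_rot":[0,0,0],"fingers":1},{"travel":[0,0,1.5],"delta_rot":[0,0,0],"fingers":1},{"travel":[0,0,1.5],"delta_rot":[0,0,0],"fingers":1},{"travel":[0,0,1.5],"delta_rot":[0,0,0],"fingers":1},{"travel":[0,0,0],"delta_rot":[0,0,0],"fingers":1}]'

```text
clock: 16.5
eef_pos: [507.8, -223.7, 95.4]
eef_rot: [-3.141, 0.0, 1.765]
wrist_force: [0.4, -0.4, -5.6]
finger_gap: 7.6
```

```bash
python3 st.py
```

```text
16.5 holder pos [ 5.54  0.   95.4 ] F [ 0.29 -0.44 -5.62] M [ 0.011 -0.062 -0.04 ] rot [-3.1414  0.      1.7649] gap 7.64
```

Request:
send_rows --plan '[{"travel":[0,0,1.5],"delta_rot":[0,0,0],"fingers":1},{"travel":[0,0,1.5],"delta_rot":[0,0,0],"fingers":1},{"travel":[0,0,1.5],"delta_rot":[0,0,0],"fingers":1},{"travel":[0,0,1.5],"delta_rot":[0,0,0],"fingers":1},{"travel":[0,0,1],"delta_rot":[0,0,0],"fingers":1},{"travel":[0,0,1],"delta_rot":[0,0,0],"fingers":1},{"travel":[0,0,0],"delta_rot":[0,0,0],"fingers":1}]'

```text
clock: 17.38
eef_pos: [507.8, -223.7, 87.5]
eef_rot: [-3.141, 0.0, 1.765]
wrist_force: [-0.0, -0.1, -6.9]
finger_gap: 7.6
```

```bash
python3 st.py
```

```text
17.38 holder pos [ 5.540e+00 -1.000e-02  8.745e+01] F [-0.06 -0.08 -6.89] M [-0.076 -0.111 -0.066] rot [-3.1415  0.      1.7649] gap 7.64
```

Floor expected near TCP z ≈ 83–84.

Request:
send_rows --plan '[{"travel":[0,0,0.6],"delta_rot":[0,0,0],"fingers":1},{"travel":[0,0,0.6],"delta_rot":[0,0,0],"fingers":1},{"travel":[0,0,0.6],"delta_rot":[0,0,0],"fingers":1},{"travel":[0,0,0.4],"delta_rot":[0,0,0],"fingers":1},{"travel":[0,0,0],"delta_rot":[0,0,0],"fingers":1}]'

```text
clock: 18.0
eef_pos: [507.9, -223.8, 85.3]
eef_rot: [-3.142, 0.0, 1.765]
wrist_force: [-1.0, 0.1, -5.3]
finger_gap: 7.8
```

```bash
python3 st.py
```

```text
18.0 holder pos [ 5.58e+00 -4.00e-02  8.53e+01] F [-0.93  0.28 -5.28] M [-0.03  -0.098 -0.036] rot [-3.1416e+00  1.0000e-04  1.7649e+00] gap 7.79
```

Request:
send_rows --plan '[{"travel":[0,0,0.4],"delta_rot":[0,0,0],"fingers":1},{"travel":[0,0,0.4],"delta_rot":[0,0,0],"fingers":1},{"travel":[0,0,0],"delta_rot":[0,0,0],"fingers":1}]'

```text
clock: 18.38
eef_pos: [507.9, -223.8, 84.5]
eef_rot: [-3.142, 0.0, 1.765]
wrist_force: [0.1, 0.6, -6.6]
finger_gap: 7.6
```

```bash
python3 st.py
```

```text
18.38 holder pos [ 5.56e+00 -6.00e-02  8.45e+01] F [ 0.21  0.54 -6.6 ] M [-0.047 -0.157 -0.009] rot [-3.1415e+00  1.0000e-04  1.7649e+00] gap 7.64
```

Request:
send_rows --plan '[{"travel":[0,0,0.4],"delta_rot":[0,0,0],"fingers":1},{"travel":[0,0,0],"delta_rot":[0,0,0],"fingers":1}]'

```text
clock: 18.62
eef_pos: [507.9, -223.8, 84.1]
eef_rot: [-3.142, 0.0, 1.765]
wrist_force: [-0.7, -0.3, -6.1]
finger_gap: 7.8
```

```bash
python3 st.py
```

```text
18.62 holder pos [ 5.560e+00 -6.000e-02  8.411e+01] F [-0.78 -0.12 -6.1 ] M [-0.045 -0.088  0.036] rot [-3.1415e+00  1.0000e-04  1.7648e+00] gap 7.77
```

Request:
send_rows --plan '[{"travel":[0,0,0.4],"delta_rot":[0,0,0],"fingers":1},{"travel":[0,0,0],"delta_rot":[0,0,0],"fingers":1}]'

```text
clock: 18.88
eef_pos: [507.9, -223.8, 83.8]
eef_rot: [3.142, 0.0, 1.765]
wrist_force: [0.5, -0.1, -5.9]
finger_gap: 7.7
```

```bash
python3 st.py
```

```text
18.88 holder pos [ 5.600e+00 -7.000e-02  8.377e+01] F [ 0.43 -0.2  -5.86] M [-0.027 -0.084  0.014] rot [3.1415e+00 2.0000e-04 1.7649e+00] gap 7.73
```

Request:
send_rows --plan '[{"travel":[0,0,0.3],"delta_rot":[0,0,0],"fingers":1},{"travel":[0,0,0],"delta_rot":[0,0,0],"fingers":1}]'

```text
clock: 19.12
eef_pos: [507.9, -223.8, 83.7]
eef_rot: [3.141, 0.0, 1.765]
wrist_force: [-1.3, 0.6, -0.3]
finger_gap: 7.5
```

```bash
python3 st.py
```

```text
19.12 holder pos [ 5.62 -0.09 83.71] F [-1.15  0.87 -0.26] M [ 0.267  0.344 -0.041] rot [3.1415e+00 3.0000e-04 1.7649e+00] gap 7.51
```

Request:
send_rows --plan '[{"travel":[0,0,0.3],"delta_rot":[0,0,0],"fingers":1},{"travel":[0,0,0],"delta_rot":[0,0,0],"fingers":1}]'

```text
clock: 19.38
eef_pos: [508.0, -223.8, 83.7]
eef_rot: [3.141, 0.0, 1.765]
wrist_force: [-3.5, 1.5, 5.4]
finger_gap: 7.9
```

```bash
python3 st.py
```

```text
19.38 holder pos [ 5.65 -0.12 83.71] F [-3.18  2.18  5.45] M [ 0.541  0.67  -0.027] rot [3.1413e+00 4.0000e-04 1.7649e+00] gap 7.89
```

Request:
send_rows --plan '[{"travel":[0,0,0],"delta_rot":[0,0,0],"fingers":1},{"travel":[0,0,0],"delta_rot":[0,0,0],"fingers":1},{"travel":[0,0,-0.3],"delta_rot":[0,0,0],"fingers":0.8},{"travel":[0,0,0],"delta_rot":[0,0,0],"fingers":0.7},{"travel":[0,0,0],"delta_rot":[0,0,0],"fingers":0.4},{"travel":[0,0,0],"delta_rot":[0,0,0],"fingers":0.4},{"travel":[0,0,0],"delta_rot":[0,0,0],"fingers":0.4}]' --grip_force 5

```text
clock: 20.25
eef_pos: [507.9, -223.8, 83.4]
eef_rot: [3.142, 0.0, 1.765]
wrist_force: [-0.3, -0.5, -0.9]
finger_gap: 28.2
```

```bash
python3 st.py
```

```text
20.25 holder pos [ 5.610e+00 -7.000e-02  8.341e+01] F [-0.39 -0.48 -0.91] M [-0.032 -0.076 -0.026] rot [3.1416e+00 2.0000e-04 1.7649e+00] gap 28.18
```

Released with no load on the wrist. Next: retreat straight up and check.

Request:
send_rows --plan '[{"travel":[0,0,-5],"delta_rot":[0,0,0],"fingers":0.4},{"travel":[0,0,-15],"delta_rot":[0,0,0],"fingers":0.4},{"travel":[0,0,-30],"delta_rot":[0,0,0],"fingers":0.4},{"travel":[0,0,-40],"delta_rot":[0,0,0],"fingers":0.2},{"travel":[0,0,-40],"delta_rot":[0,0,0],"fingers":-1},{"travel":[0,0,-20],"delta_rot":[0,0,0],"fingers":-1},{"travel":[0,0,0],"delta_rot":[0,0,0],"fingers":-1},{"travel":[0,0,0],"delta_rot":[0,0,0],"fingers":-1},{"travel":[0,0,0],"delta_rot":[0,0,0],"fingers":-1}]'

```text
clock: 21.38
eef_pos: [507.6, -223.6, 232.4]
eef_rot: [-3.14, -0.001, 1.765]
wrist_force: [-0.0, 0.6, 0.5]
finger_gap: 84.1
```

```bash
python3 st.py
python3 - <<'E'
from h import *
s=manip.read_state(); T=tool(s); c=camera("wrist"); P=pts(c,T@c["tool_from_camera"])
cv2.imwrite('pics/w5.png',cv2.resize(c["color"][:,140:500,::-1],None,fx=1.5,fy=1.5))
near=(abs(P[...,0]-508)<60)&(abs(P[...,1]+224)<100)
for lo,hi in [(8,16),(56,64),(94,106)]:
    k=near&(P[...,2]>lo)&(P[...,2]<hi); print(lo,k.sum(),np.round(np.percentile(P[k][:,2],[5,50,95]),1),cv2.minAreaRect(P[k][:,:2].astype(np.float32)))
k=near&(P[...,2]>94)&(P[...,2]<106); q=P[k]; print(np.round([np.median(q[q[:,1]<-240][:,2]),np.median(q[q[:,1]>-210][:,2])],2))
E
```

```text
21.38 holder pos [5.3200e+00 1.8000e-01 2.3244e+02] F [0.08 0.59 0.46] M [-0.024 -0.125 -0.032] rot [-3.1403e+00 -9.0000e-04  1.7649e+00] gap 84.15
8 5592 [11.1 12.5 13.8] ((508.00531005859375, -223.8394317626953), (119.97248840332031, 199.1041717529297), 0.006870449520647526)
56 3754 [58.7 60.3 61.6] ((507.82342529296875, -224.46176147460938), (40.664791107177734, 176.81826782226562), 11.128579139709473)
94 1156 [ 99.2 100.4 101.6] ((508.83587646484375, -224.04327392578125), (7.9146857261657715, 148.83070373535156), 11.00652027130127)
[100.43 100.4 ]
```

View pics/w5.png

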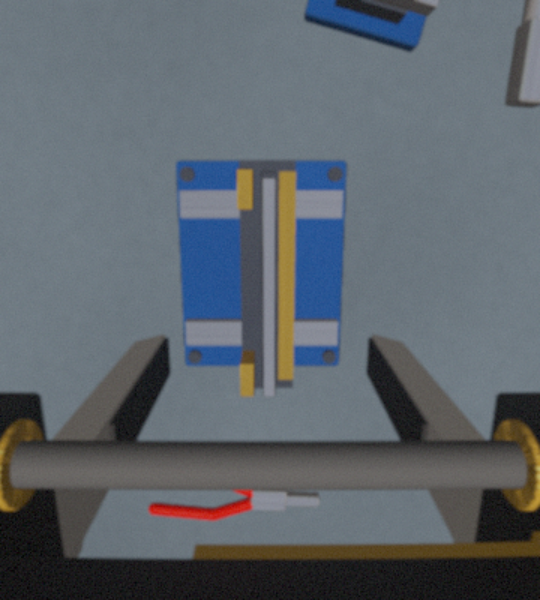

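The plate stands upright in the slot, (268,180)–(268,395). Its top is level at 100.4 mm, and the walls read 60.3, so it is fully home.

```bash
python3 -c "from h import *; print(manip.sign_off())"
```

```text
the job is handed in; nothing more can be done
None
```

The steel drawplate now stands upright in the holder's slot, on the same long edge it rested on, and I let go of it. I handed the job in at about 21 s of the 56 s allowed.

- **Feel for the slot:** I touched the plate lightly against both brass horns. The push was about 5.5 N with almost no twist, so both horns were touching. I then came back 7.1 mm from the contact point.
- **Insertion:** the plate went in with no noticeable side force. It met the slot floor at about 12 N, well under the 40 N limit, and I released it there.
- **Last checks:** the plate's top was level end to end, reading 100.4 mm at each end against 100 mm expected. The depth camera read 0.3–0.5 mm high on the block and base too, so this fits being fully home. After release the wrist was unloaded and the gripper had retreated clear.
- **Disagreements:** the camera put the horn contact about 0.9 mm away from where the plate touched, within its 2 mm calibration, so I trusted the touch. On reaching the floor, a small moment suggested one end touched slightly first; it was gone after release.

The arm touched nothing apart from the plate, and through it the holder. I did not photograph the anvil, hammer, jar and pliers again to confirm their places.

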